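# Turn up a click-stop hotplate dial by four clicks

### The arm

A 6-joint arm with a two-finger parallel gripper is mounted at the origin on a cart in front of the work surface, level with it; the furniture and walls round the work are solid. World frame = base frame: x ahead of the robot, y to its left, z up, the work surface at z = 0. Lengths are in m, angles in rad, forces in N, time in s.
With the tool pointing down it reaches from about 0.375 to 0.925 m from the base axis. Payload 5.7 kg.
Tool frame: the origin (TCP) lies on the centre line of the jaws, within the pads' length; the fingertips stand nose_length ahead of it and the grasp point (between the pads) is the TCP (nose_length is the distance from the TCP to the fingertips, in m); z points along the fingers, y is the line along which they close (so a half turn about z gives the same grasp; the last joint's range is limited). The gripper opens to 88 mm and grips with 3 to 60 N. Pads are 20 mm wide; open, the fingers measure 115 mm over their backs; the gripper's body (75 mm by 178 mm) begins 61 mm behind the grasp point.
Start: joints at [1.183, 0.359, 1.51, -0, 1.272, -0.115], TCP at [0.162, 0.578, 0.242] pointing down, gripper open.
Joint ranges: [-2.97, 2.97], [-1.01, 2.36], [0.21, 2.38], [-0.96, 4.11], [0.2, 2.71], [-2.98, 2.98]. Speed limits (rad/s): [2.39, 2.39, 3.14, 3.14, 3.14, 3.14].

### API

Orientations are given as a unit quaternion [x, y, z, w].
In Python, from workcell import * gives the robot as it stands.
- The arm moves only by the tool move_arm, never from a script. Its argument "steps" is a list that holds one entry, the list of rows, each a list of 6 numbers: the shift along the tool's x, y, z in m, then the turn, a rotation vector about the tool's x, y, z in rad. A call has 1 to 20 rows; each row shifts and turns the commanded pose from where the row before left it, along the tool's axes as they then stand; what a row does not reach is not made up. A row lasts 1/8 s, in which the tool goes at most 62.5 mm and 10.7 degrees, less where a joint would pass 70% of its speed; a pose out of reach is approached as far as the arm can. A call with a gripper value outside its range is refused whole. "jaw" is the finger opening in m, from 0 to 0.0878, set as the call begins (left out, the last holds). The fingers move at their own pace and stop on an object; the grip force is fixed at half the most. Time passes only in rows, so rows that do not move let the fingers close. It gives the time, the measured TCP pose, the force, the opening and the grip force at its end, in the units of the state.
- get_state(): the state, without advancing time (a new reading comes with each control period).
- grab_frame(name): name is "side" or "top" or "wrist"; returns (picture, depth): 400x640x3 uint8, red, green, blue; 400x640 float32, m along the optical axis (not along the pixel's ray), 0 where there is no reading.
- camera_model(name): a dict with "K" (3x3 intrinsics, pixels), "dist" ([k1, k2, p1, p2, k3] as OpenCV has them; the pictures are not rectified), "extrinsics" (4x4, takes a point from camera to world coordinates). Camera axes: x right, y up, looking along -z (the intrinsics and any distortion apply to the point x, -y, -z); pixel columns grow to the right and rows downward; lengths in m; the calibration is good to about 2 mm. A picture is of the moment at which its call begins: read the wrist's pose just before it. camera_model takes no time and is no camera call; for the wrist camera it gives the pose at the moment of the call.
- sign_off(): hands the job in; it is judged then, once.
The state is a dict: "time": time; "joint_positions": joint angles; "qvel": joint speeds; "tau": joint torques, N m; "eef_pos": TCP position; "tcp_rot": TCP orientation; "force": force on the tool from outside, world axes, zero at the start; "wrist_torque": the same for the moment, N m; "opening": opening from 0.0 (shut) to 1.0 (fully open); "grip_force": force on a finger pad.
Only numpy, scipy, OpenCV 4.12 (cv2) and the standard library are available. Lean on these libraries where they do the work, as an engineer would, in place of code of your own. Each camera call takes 0.05 s, during which the arm holds its last target. There are 200 camera calls.

### The job

Turn the hotplate up by exactly four clicks: push the raised bar of its dial round clockwise (seen from above) with a fingertip, feeling each click, without going past the fourth, and leave the dial at rest in that click-stop. Only push the bar from the side, do not pinch it, and leave the tin, the jar and the gauge block where they stand.

Things in the scene. Friction and masses are not known exactly. Their poses are not given: they have to be found in the camera images.
- hotplate: Grey laboratory hotplate fixed to the table, 250 x 176 mm, flat top deck 70 mm above the table; origin at the middle of its underside, z up, x to its rear. A round dark heating plate (124 mm across, top at 78 mm) lies 53 mm behind the origin; the dial deck is the front part, with the dial's axis 68 mm in front of the origin (local x = -0.068, y = 0). Ten white tick marks on the deck round the dial, 30 degrees apart, mark the click-stops.
- dial (a joint): Turn of the dial about its upright axis, rad, growing clockwise as seen from above; end stops at 0 and 4.71. Ten click-stops at 0, 0.524, 1.047 ... 4.71 (every 30 degrees). It starts at rest in the click-stop near 0.52, 1.05 or 1.57. Leaving a click-stop takes about 0.15 N m (about 5 N at 30 mm from the axis); half way to the next the dial snaps ahead by itself, stops there and stays.
- dial_top (a point): Point on the dial's axis at the top of its raised bar, 106 mm above the table. The dial is a black disc 92 mm across, its top 82 mm above the table; across it, through the axis, stands a straight bar 86 mm long, 14 mm wide, rising from the disc to 106 mm.
- pointer_tip (a point): Point on top of the bar's pointer end, 40 mm out from the axis; a white line on the bar runs to this end, the other end (tail) is plain. The bar points from dial_top to here, and this direction turns clockwise as the joint grows. At joint 0 it points 135 degrees counter-clockwise from the hotplate's x axis.
- tin: Loose open white tin of bitumen, 63 mm across, 40 mm high, standing on the heating plate; origin at the middle of its underside. Leave alone.
- jar: Loose screw-top jar of graded stone, 51 mm across, 72 mm high, on the table to the left of the hotplate; origin at the middle of its underside. Leave alone.
- gauge_block: Loose plain light-grey gauge block, 34 x 50 x 34 mm, on the table to the right of the hotplate; origin at the middle of its underside. Leave alone.

How it is judged:
At the end, for the whole second after the job is handed in: The dial rests (under 0.05 rad/s) four click-stops clockwise of where it started, 120 degrees, to within 12 degrees: the pointer tip lies 64.7 to 73.1 mm from where it was. Tin, jar and gauge block are within 10 mm of where they stood (distance of pointer_tip from where it was at the start of the episode between 0.0647 and 0.0731 m and value of joint dial above 2.4 rad and velocity of joint dial between -0.05 and 0.05 rad/s and distance of each of tin, jar, gauge_block from where it was at the start of the episode below 0.01 m); the robot touches nothing.
It fails at once if the dial goes past the fourth click (over half way to the fifth) (distance of pointer_tip from where it was at the start of the episode above 0.0746 m).
It fails at once if the bar is pinched: the fingers press on both of its sides at once (contact force between the fingers and dial_c1 above 0.5 N and contact force between the fingers and dial_c2 above 0.5 N).
It fails at once if the tin is lifted or pushed away (distance of tin from where it was at the start of the episode above 0.012 m).
It fails at once if the jar is lifted or pushed away (distance of jar from where it was at the start of the episode above 0.012 m).
It fails at once if the gauge block is lifted or pushed away (distance of gauge_block from where it was at the start of the episode above 0.012 m).
It also fails if it takes over 61 s, if anything falls off the work surface, if the arm or the gripper's body presses on something with over 40 N, if the wrist force passes 120 N, or if a joint passes its speed limit or range.

## Working session

There is one attempt and no reset: what is moved stays moved. The work goes in short steps, Python scripts to look and compute and a tool call to move; the robot and the scene stay as the last step left them, time stands still between calls to the robot, and variables do not carry over. Pictures are saved under pics/ and viewed, at most 10 in all, crops included, and the job is handed in when it is done.

Besides the shell and the picture viewer there is one more tool, called after "Emit:" by a JSON object that holds its "api" and its "payload". move_arm: Moves the arm, as the interface text tells. Its arguments: {"type":"object","properties":{"steps":{"type":"array","items":{"type":"array","items":{"type":"array","items":{"type":"number"}}}},"jaw":{"type":"number"}},"required":["steps"]}

```bash
mkdir -p pics; cat > h.py <<'E'
from workcell import *
import numpy as np, cv2
def pts(name,px,z=None):
    m=camera_model(name);K=np.array(m["K"]);d=np.array(m["dist"]);T=np.array(m["extrinsics"])
    u=cv2.undistortPoints(np.array(px,float).reshape(-1,1,2),K,d).reshape(-1,2)
    r=np.c_[u[:,0],-u[:,1],-np.ones(len(u))]@T[:3,:3].T;o=T[:3,3]
    return o+r*((z-o[2])/r[:,2])[:,None]
E
python3 - <<'E'
from h import *
s=get_state();print({k:np.round(v,3) for k,v in s.items()})
ims=[]
for n in("top","side"):
    p,d=grab_frame(n);cv2.imwrite(f"pics/{n}0.png",p[:,:,::-1]);np.save(f"pics/{n}0.npy",d)
    print(n,np.round(camera_model(n)["extrinsics"],3))
E
ls; echo $nl; python3 -c "
import workcell;print([x for x in dir(workcell) if x[0]!='_'])"
```

```text
{'time': np.float64(0.0), 'joint_positions': array([ 1.183,  0.36 ,  1.511, -0.   ,  1.273, -0.115]), 'qvel': array([-0.   ,  0.001, -0.001,  0.001,  0.   , -0.   ]), 'tau': array([ 4.0000e-03, -5.1538e+01, -2.7072e+01,  6.8000e-02,  3.5000e-02,
       -0.0000e+00]), 'eef_pos': array([0.161, 0.577, 0.241]), 'tcp_rot': array([ 0.136,  0.991, -0.001, -0.   ]), 'force': array([-0.314,  0.003,  0.049]), 'wrist_torque': array([ 0.044, -0.003,  0.011]), 'grip_force': np.float64(0.0), 'opening': np.float64(0.997)}
top [[ 0.003  0.992 -0.125  0.491]
 [-1.     0.006  0.026  0.072]
 [ 0.026  0.125  0.992  1.14 ]
 [ 0.     0.     0.     1.   ]]
side [[ 0.949  0.191 -0.25   0.381]
 [-0.314  0.553 -0.772 -0.737]
 [-0.009  0.811  0.585  0.716]
 [ 0.     0.     0.     1.   ]]
h.py
pics

['PlanningError', 'camera_model', 'get_state', 'grab_frame', 'nose_length', 'sign_off']
```

View pics/top0.png

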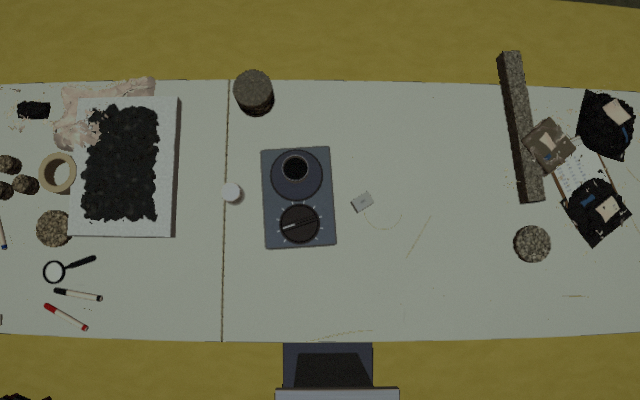

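View pics/side0.png

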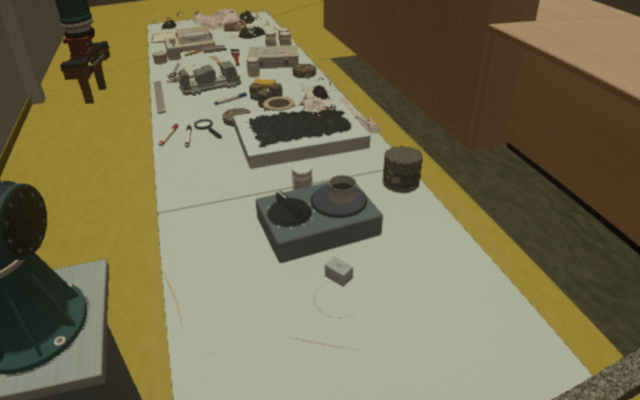

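The top view shows the hotplate at about (299,197), the dial at (299,224), the tin at (295,168), the jar at (232,192) and the gauge block at (362,202). The white line on the bar points left and slightly down. I'll crop the dial to measure it.

```bash
python3 - <<'E'
from h import *
p=cv2.imread("pics/top0.png")
c=cv2.resize(p[135:260,225:385],None,fx=5,fy=5,interpolation=cv2.INTER_CUBIC);c=cv2.convertScaleAbs(c,alpha=1.8,beta=20)[:600]
cv2.imwrite("pics/crop.png",c)
for n in ("nose_length",):
    import workcell;print(workcell.nose_length if not callable(workcell.nose_length) else workcell.nose_length())
E
```

```text
0.019
```

View pics/crop.png

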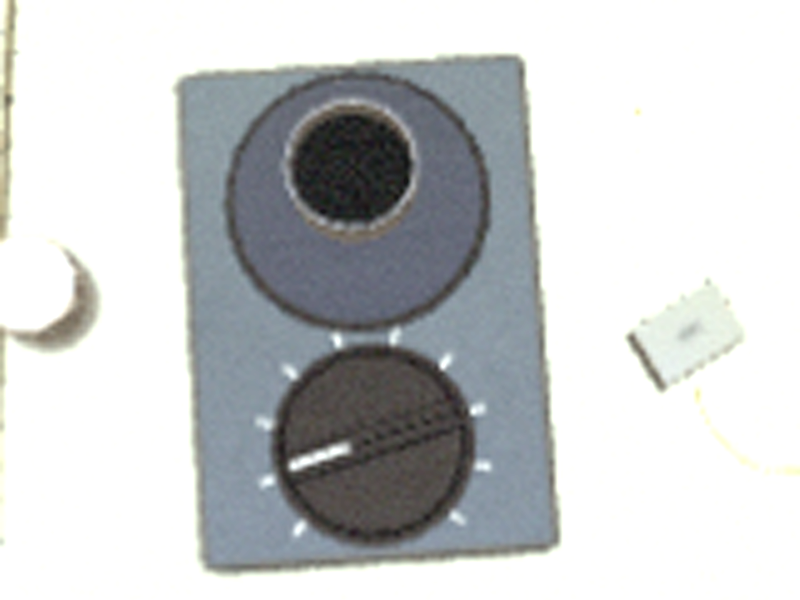

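The crop shows the dial centred near (373,443). The pointer end is at (290,465), on the tick at (265,482), the second one from (300,528), so it starts at joint 0.524. Four clicks ends at the tick near (395,335).

```bash
python3 - <<'E'
from h import *
f=lambda a:[((x+.5)/5-.5+225,(y+.5)/5-.5+135) for x,y in a]
t=pts("top",f([(300,528),(265,482),(262,422),(290,370),(336,340),(395,336),(446,360),(478,408),(483,466),(458,517)]),.07)
A=np.c_[2*t[:,:2],np.ones(10)];s=np.linalg.lstsq(A,(t[:,:2]**2).sum(1),rcond=None)[0];c=s[:2]
print("centre",c,"r",np.sqrt(s[2]+c@c));print("tick ang",np.degrees(np.arctan2(*(t[:,:2]-c).T[::-1])).round(1))
b=pts("top",f([(290,465),(350,447)]),.106);print("white",b,np.degrees(np.arctan2(*(b[:,:2]-c).T[::-1])), np.degrees(np.arctan2(*(b[0]-b[1])[1::-1])))
k=pts("top",f([(180,80),(523,57),(558,545),(205,568)]),.07);print("corners",k,k.mean(0)); print("tin",pts("top",f([(352,167)]),.118),"gauge",pts("top",f([(685,333)]),.034))
E
```

```text
centre [0.56804608 0.0987376 ] r 0.05480932060579007
tick ang [ 139.5  109.6   78.8   48.3   19.7  -11.2  -40.6  -70.6 -100.8 -130. ]
white [[0.55550375 0.13666706 0.106     ]
 [0.56417088 0.108426   0.106     ]] [108.29776846 111.80056391] 107.06116650868317
corners [[0.74988467 0.19670639 0.07      ]
 [0.76301261 0.02508765 0.07      ]
 [0.51929436 0.00788857 0.07      ]
 [0.50738944 0.17965211 0.07      ]] [0.63489527 0.10233368 0.07      ]
tin [[0.69644378 0.108447   0.118     ]] gauge [[ 0.62837524 -0.05940133  0.034     ]]
```

Emit:
{"api": "move_arm", "payload": {"steps": [[[-0.0352,-0.0224,0,0,0,0],[-0.0352,-0.0224,0,0,0,0],[-0.0352,-0.0224,0,0,0,0],[-0.0352,-0.0224,0,0,0,0],[-0.0352,-0.0224,0,0,0,0],[-0.0352,-0.0224,0,0,0,0],[-0.0352,-0.0224,0,0,0,0],[-0.0352,-0.0224,0,0,0,0],[-0.0352,-0.0224,0,0,0,0],[-0.0352,-0.0224,0,0,0,0],[-0.0352,-0.0224,0,0,0,0],[-0.0352,-0.0224,0,0,0,0],[-0.0352,-0.0224,0,0,0,0],[-0.0352,-0.0224,0,0,0,0],[-0.0352,-0.0224,0,0,0,0],[-0.0352,-0.0224,0,0,0,0],[0,0,0,0,0,-0.152],[0,0,0,0,0,-0.152],[0,0,0,0,0,-0.152],[0,0,0,0,0,-0.152]]], "jaw": 0}}

```text
time: 2.6
eef_pos: [0.6071, 0.0808, 0.2411]
tcp_rot: [-0.169, 0.986, 0.0, -0.001]
force: [0.6, 0.3, 1.0]
opening: 0.004
grip_force: 0.0
```

```bash
cat >> h.py <<'E'
C=np.array([.568,.0987])
def rep():
    s=get_state();q=s["tcp_rot"];a=np.degrees(2*np.arctan2(q[1],q[0]))  # x-axis yaw
    m=np.radians(a);x=np.array([np.cos(m),np.sin(m)]);y=np.array([np.sin(m),-np.cos(m)])
    v=C-np.array(s["eef_pos"])[:2]
    print("t",round(float(s["time"]),2),"pos",np.round(s["eef_pos"],4),"yaw",round(a,1),"axis in tool",np.round([v@x,v@y],4),"F",np.round(s["force"],1),"Ftool",np.round([s["force"][:2]@x,s["force"][:2]@y],1),"Mz",np.round(s["wrist_torque"][2],2),"q",np.round(s["joint_positions"],2),"open",round(float(s["opening"]),2),"quat",np.round(q,4))
E
python3 - <<'E'
from h import *
rep()
p,d=grab_frame("wrist");cv2.imwrite("pics/w1.png",p[:,:,::-1]);np.save("pics/w1.npy",d)
m=camera_model("wrist");print(np.round(m["extrinsics"],3))
E
```

```text
t 2.6 pos [0.6071 0.0808 0.2411] yaw 199.5 axis in tool [0.0309 0.0299] F [0.6 0.3 1. ] Ftool [-0.7  0.1] Mz 0.02 q [ 0.02  0.38  1.48 -0.    1.28 -1.89] open 0.0 quat [-1.692e-01  9.856e-01  1.000e-04 -6.000e-04]
[[-0.34  -0.913 -0.228  0.545]
 [ 0.941 -0.329 -0.083  0.06 ]
 [ 0.001 -0.243  0.97   0.384]
 [ 0.     0.     0.     1.   ]]
```

View pics/w1.png

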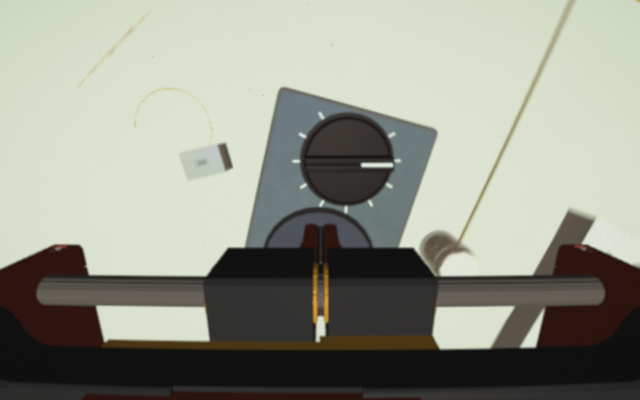

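The wrist view shows the bar level from about (305,162) to (393,165), with the white pointer end on the right. The closed fingers are at (322,235), on the side of the bar I want. I'll check the dial centre.

```bash
python3 - <<'E'
from h import *
print(pts("wrist",[(347.5,159)],.082), pts("wrist",[(393,165),(361,164.5)],.106))
t=pts("wrist",[(321,116),(303,134),(296,161),(302,186),(321,204),(346,209.5),(371,203),(390,185),(397,161),(391,135)],.07)
A=np.c_[2*t[:,:2],np.ones(10)];s=np.linalg.lstsq(A,(t[:,:2]**2).sum(1),rcond=None)[0];c=s[:2];print(c,np.sqrt(s[2]+c@c),np.degrees(np.arctan2(*(t[:,:2]-c).T[::-1])).round(1))
E
```

```text
[[0.56588632 0.09740786 0.082     ]] [[0.55474354 0.13741226 0.106     ]
 [0.56474446 0.10842792 0.106     ]]
[0.56952441 0.09866847] 0.054438303016376435 [-130.1 -102.1  -70.6  -40.9  -10.    20.7   51.5   81.8  110.4  140.8]
```

Emit:
{"api": "move_arm", "payload": {"steps": [[[0,0,0.022,0,0,0],[0,0,0.022,0,0,0],[0,0,0.022,0,0,0],[0,0,0.022,0,0,0],[0,0,0.022,0,0,0],[0,0,0.022,0,0,0],[0,0,0,0,0,0],[0,0,0,0,0,0]]]}}

```text
time: 3.65
eef_pos: [0.6078, 0.0809, 0.1102]
tcp_rot: [-0.166, 0.986, -0.0, 0.0]
force: [0.6, -0.5, -0.1]
opening: 0.005
grip_force: 0.0
```

```bash
python3 - <<'E'
from h import *
rep()
E
```

```text
t 3.65 pos [0.6078 0.0809 0.1102] yaw 199.2 axis in tool [0.0318 0.0299] F [ 0.6 -0.5 -0.1] Ftool [-0.4 -0.7] Mz 0.01 q [ 0.02  0.52  1.62 -0.    1.01 -1.89] open 0.01 quat [-1.664e-01  9.861e-01 -1.000e-04  2.000e-04]
```

Emit:
{"api": "move_arm", "payload": {"steps": [[[0.003,0,0,0,0,0],[0.003,0,0,0,0,0],[0.003,0,0,0,0,0],[0.003,0,0,0,0,0],[0,0,0,0,0,0]]]}}

```text
time: 4.28
eef_pos: [0.5958, 0.0769, 0.1097]
tcp_rot: [-0.167, 0.986, -0.0, -0.0]
force: [-0.3, -0.0, -1.0]
opening: 0.004
grip_force: 0.0
```

Emit:
{"api": "move_arm", "payload": {"steps": [[[0.001,0,0,0,0,0],[0.001,0,0,0,0,0],[0,0,0,0,0,0]]]}}

```text
time: 4.65
eef_pos: [0.5951, 0.0765, 0.1098]
tcp_rot: [-0.167, 0.986, -0.0, 0.001]
force: [3.1, 1.6, -1.8]
opening: 0.005
grip_force: 1.5
```

Emit:
{"api": "move_arm", "payload": {"steps": [[[0.001,0,0,0,0,0],[0.001,0,0,0,0,0],[0,0,0,0,0,0]]]}}

```text
time: 5.03
eef_pos: [0.5943, 0.0759, 0.1098]
tcp_rot: [-0.167, 0.986, -0.0, 0.002]
force: [5.7, 1.8, -4.6]
opening: 0.005
grip_force: 3.1
```

```bash
python3 - <<'E'
from h import *
rep()
E
```

```text
t 5.03 pos [0.5943 0.0759 0.1098] yaw 199.2 axis in tool [0.0173 0.0301] F [ 5.7  1.8 -4.6] Ftool [-6.  -0.2] Mz -0.06 q [ 0.01  0.5   1.65  0.    0.99 -1.89] open 0.01 quat [-1.667e-01  9.860e-01 -1.000e-04  1.800e-03]
```

Emit:
{"api": "move_arm", "payload": {"steps": [[[0.0016,-0.0009,0,0,0,0.0524],[0.0016,-0.0009,0,0,0,0.0524],[0,0,0,0,0,0]]]}}

```text
time: 5.4
eef_pos: [0.5901, 0.0725, 0.1098]
tcp_rot: [-0.115, 0.993, -0.0, 0.0]
force: [2.2, -1.0, -1.0]
opening: 0.006
grip_force: 0.9
```

Emit:
{"api": "move_arm", "payload": {"steps": [[[0.0016,-0.0009,0,0,0,0.0524],[0.0016,-0.0009,0,0,0,0.0524],[0,0,0,0,0,0]]]}}

```text
time: 5.78
eef_pos: [0.5859, 0.0704, 0.1095]
tcp_rot: [-0.063, 0.998, -0.0, -0.001]
force: [0.3, 0.4, -0.3]
opening: 0.004
grip_force: 0.0
```

```bash
python3 - <<'E'
from h import *
rep()
E
```

```text
t 5.78 pos [0.5859 0.0704 0.1095] yaw 187.3 axis in tool [0.0142 0.0304] F [ 0.3  0.4 -0.3] Ftool [-0.3  0.4] Mz -0.01 q [ 0.    0.49  1.67 -0.    0.99 -1.69] open 0.0 quat [-6.35e-02  9.98e-01 -1.00e-04 -1.10e-03]
```

Emit:
{"api": "move_arm", "payload": {"steps": [[[0.0011,-0.001,0,0,0,0.07],[0.0011,-0.001,0,0,0,0.07],[0.0011,-0.0011,0,0,0,0.07],[0.0011,-0.0011,0,0,0,0.07],[0,0,0,0,0,0]]]}}

```text
time: 6.4
eef_pos: [0.5821, 0.0662, 0.1095]
tcp_rot: [0.076, 0.997, -0.0, -0.001]
force: [-0.3, -0.2, -0.0]
opening: 0.008
grip_force: 0.0
```

```bash
python3 - <<'E'
from h import *
rep()
p,d=grab_frame("top");p=p[:,:,::-1]
c=cv2.resize(p[175:255,255:345],None,fx=6,fy=6,interpolation=cv2.INTER_CUBIC);cv2.imwrite("pics/c2.png",cv2.convertScaleAbs(c,alpha=1.8,beta=20))
E
```

```text
t 6.4 pos [0.5821 0.0662 0.1095] yaw 171.3 axis in tool [0.0189 0.0299] F [-0.3 -0.2 -0. ] Ftool [ 0.3 -0.2] Mz 0.01 q [-0.    0.49  1.68 -0.    0.98 -1.42] open 0.01 quat [ 7.610e-02  9.971e-01 -1.000e-04 -6.000e-04]
```

View pics/c2.png

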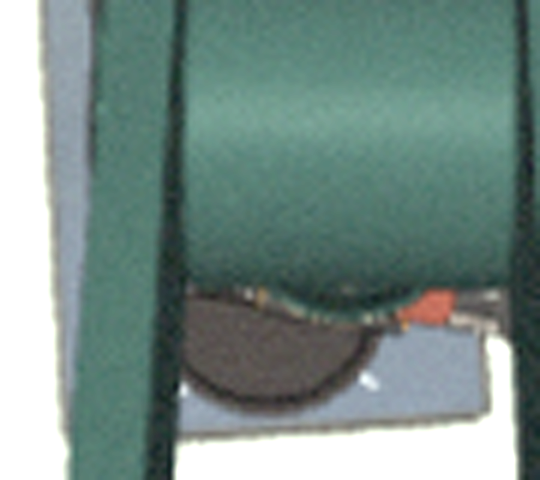

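The arm hides the dial from above, with only its front rim visible. The finger stands at about 28° with no force, so the bar has snapped to click 1. Now click 2.

Emit:
{"api": "move_arm", "payload": {"steps": [[[0.0021,-0.0013,0,0,0,0.07],[0.0021,-0.0013,0,0,0,0.07],[0,0,0,0,0,0]]]}}

```text
time: 6.82
eef_pos: [0.5792, 0.0645, 0.1099]
tcp_rot: [0.146, 0.989, 0.0, 0.001]
force: [3.7, -0.0, -1.7]
opening: 0.002
grip_force: 1.6
```

Emit:
{"api": "move_arm", "payload": {"steps": [[[0.0021,-0.0013,0,0,0,0.07],[0.0021,-0.0013,0,0,0,0.07],[0,0,0,0,0,0]]]}}

```text
time: 7.2
eef_pos: [0.5728, 0.0634, 0.1096]
tcp_rot: [0.214, 0.977, -0.0, -0.001]
force: [0.5, -0.5, 0.4]
opening: 0.002
grip_force: 0.0
```

```bash
python3 - <<'E'
from h import *
rep()
E
```

```text
t 7.2 pos [0.5728 0.0634 0.1096] yaw 155.3 axis in tool [0.0191 0.03  ] F [ 0.5 -0.5  0.4] Ftool [-0.6 -0.2] Mz -0.0 q [-0.01  0.47  1.7  -0.    0.97 -1.15] open 0.0 quat [ 2.141e-01  9.768e-01 -2.000e-04 -6.000e-04]
```

Emit:
{"api": "move_arm", "payload": {"steps": [[[0.0021,-0.0013,0,0,0,0.07],[0.0021,-0.0013,0,0,0,0.07],[0.0021,-0.0013,0,0,0,0.07],[0,0,0,0,0,0]]]}}

```text
time: 7.7
eef_pos: [0.5652, 0.0631, 0.1095]
tcp_rot: [0.315, 0.949, -0.0, -0.001]
force: [1.1, 0.1, -0.5]
opening: 0.005
grip_force: 0.0
```

Emit:
{"api": "move_arm", "payload": {"steps": [[[0.0021,-0.0013,0,0,0,0.07],[0.0021,-0.0013,0,0,0,0.07],[0.0021,-0.0013,0,0,0,0.07],[0,0,0,0,0,0]]]}}

```text
time: 8.2
eef_pos: [0.5591, 0.064, 0.1097]
tcp_rot: [0.413, 0.911, -0.0, 0.0]
force: [2.1, -1.4, -1.3]
opening: 0.006
grip_force: 1.0
```

Emit:
{"api": "move_arm", "payload": {"steps": [[[0.0021,-0.0013,0,0,0,0.07],[0.0021,-0.0013,0,0,0,0.07],[0,0,0,0,0,0]]]}}

```text
time: 8.57
eef_pos: [0.5535, 0.066, 0.1096]
tcp_rot: [0.476, 0.88, -0.0, -0.001]
force: [-0.2, 0.8, -0.0]
opening: 0.006
grip_force: 0.0
```

```bash
python3 - <<'E'
from h import *
rep()
p,d=grab_frame("wrist");cv2.imwrite("pics/w3.png",p[:,:,::-1])
E
```

```text
t 8.57 pos [0.5535 0.066  0.1096] yaw 123.2 axis in tool [0.0194 0.0301] F [-0.2  0.8 -0. ] Ftool [0.8 0.3] Mz 0.02 q [-0.01  0.45  1.74  0.    0.95 -0.59] open 0.01 quat [ 4.755e-01  8.797e-01 -2.000e-04 -5.000e-04]
```

View pics/w3.png

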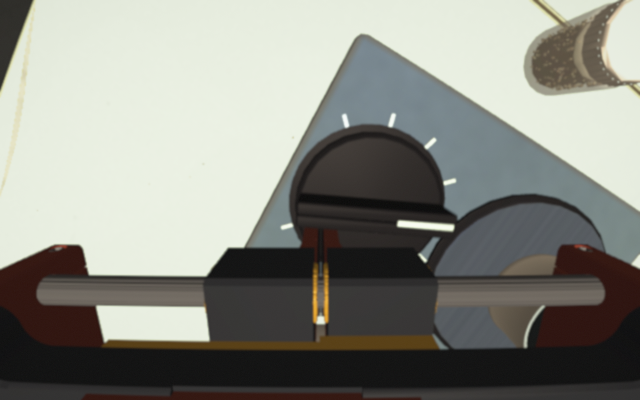

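The wrist view shows the bar with its white line from (398,222) to (453,228), just past the fingers at (322,240). I'll compute its angle.

```bash
python3 - <<'E'
from h import *
b=pts("wrist",[(398,224),(453,228)],.106);print(b,np.degrees(np.arctan2(*(b[1]-b[0])[1::-1])),np.degrees(np.arctan2(*(b[1,:2]-C)[::-1])))
E
```

```text
[[0.57944062 0.10369125 0.106     ]
 [0.60550708 0.11804275 0.106     ]] 28.83601724319852 27.28058402736947
```

Emit:
{"api": "move_arm", "payload": {"steps": [[[0,0,0,0,0,0],[0,0,0,0,0,0],[0,0,0,0,0,0]]]}}

```text
time: 9.0
eef_pos: [0.554, 0.0658, 0.1096]
tcp_rot: [0.477, 0.879, -0.0, -0.0]
force: [-0.2, -0.5, 0.3]
opening: 0.008
grip_force: 0.0
```

```bash
python3 - <<'E'
from h import *
rep()
p,d=grab_frame("wrist");p=p[:,:,::-1];cv2.imwrite("pics/w4.png",cv2.convertScaleAbs(cv2.resize(p[100:270,240:500],None,fx=3,fy=3,interpolation=cv2.INTER_CUBIC),alpha=1.5,beta=10))
E
```

```text
t 9.0 pos [0.554  0.0658 0.1096] yaw 123.1 axis in tool [0.0199 0.0297] F [-0.2 -0.5  0.3] Ftool [-0.3 -0.4] Mz 0.05 q [-0.01  0.45  1.74 -0.    0.95 -0.58] open 0.01 quat [ 0.4767  0.879  -0.     -0.    ]
```

View pics/w4.png

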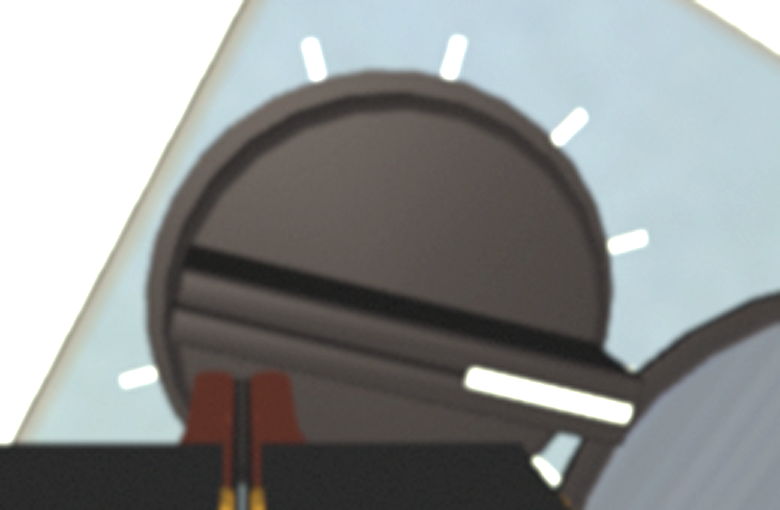

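The snap has now completed: the bar's white line runs from (466,377) to (632,412) in the crop, with clear space ahead of the fingers. The snap takes a moment, so I'll wait for it on the last click.

```bash
python3 - <<'E'
from h import *
f=lambda a:[((x+.5)/3-.5+240,(y+.5)/3-.5+100) for x,y in a]
b=pts("wrist",f([(466,377),(632,412)]),.106);print(b,np.degrees(np.arctan2(*(b[1]-b[0])[1::-1])),np.degrees(np.arctan2(*(b[1,:2]-C)[::-1])))
E
```

```text
[[0.57908777 0.10199325 0.106     ]
 [0.6081834  0.11297434 0.106     ]] 20.677195510764104 19.556554981181517
```

Emit:
{"api": "move_arm", "payload": {"steps": [[[0.0021,-0.0013,0,0,0,0.07],[0.0021,-0.0013,0,0,0,0.07],[0.0021,-0.0013,0,0,0,0.07],[0,0,0,0,0,0],[0,0,0,0,0,0]]]}}

```text
time: 9.68
eef_pos: [0.5477, 0.0694, 0.1097]
tcp_rot: [0.566, 0.824, -0.0, 0.0]
force: [0.1, -1.4, 0.6]
opening: 0.003
grip_force: 0.0
```

```bash
python3 - <<'E'
from h import *
rep()
E
```

```text
t 9.68 pos [0.5477 0.0694 0.1097] yaw 111.1 axis in tool [0.02   0.0295] F [ 0.1 -1.4  0.6] Ftool [-1.4 -0.4] Mz -0.05 q [ 0.    0.45  1.75 -0.    0.94 -0.37] open 0.0 quat [ 5.659e-01  8.245e-01 -0.000e+00  1.000e-04]
```

Angle 20° against 19° expected, so three clicks are done. Fourth click, in small steps.

Emit:
{"api": "move_arm", "payload": {"steps": [[[0.0021,-0.0013,0,0,0,0.07],[0.0021,-0.0013,0,0,0,0.07],[0.0011,-0.0007,0,0,0,0.035],[0,0,0,0,0,0],[0,0,0,0,0,0]]]}}

```text
time: 10.3
eef_pos: [0.5432, 0.0735, 0.1098]
tcp_rot: [0.636, 0.772, 0.0, 0.0]
force: [1.7, -1.2, -0.0]
opening: 0.009
grip_force: 0.9
```

Emit:
{"api": "move_arm", "payload": {"steps": [[[0.0011,-0.0007,0,0,0,0.035],[0.0011,-0.0007,0,0,0,0.035],[0,0,0,0,0,0],[0,0,0,0,0,0]]]}}

```text
time: 10.8
eef_pos: [0.5405, 0.0756, 0.1095]
tcp_rot: [0.663, 0.749, -0.0, -0.0]
force: [-0.1, -0.3, 0.8]
opening: 0.005
grip_force: 0.2
```

Emit:
{"api": "move_arm", "payload": {"steps": [[[0.0011,-0.0007,0,0,0,0.035],[0.0011,-0.0007,0,0,0,0.035],[0,0,0,0,0,0],[0,0,0,0,0,0],[0,0,0,0,0,0]]]}}

```text
time: 11.42
eef_pos: [0.5394, 0.0775, 0.1096]
tcp_rot: [0.689, 0.725, -0.0, -0.0]
force: [0.6, 0.3, 0.6]
opening: 0.003
grip_force: 0.0
```

```bash
python3 - <<'E'
from h import *
rep()
E
```

```text
t 11.43 pos [0.5394 0.0775 0.1096] yaw 92.9 axis in tool [0.0197 0.0297] F [0.6 0.3 0.6] Ftool [0.2 0.6] Mz -0.01 q [ 0.02  0.44  1.77 -0.    0.93 -0.04] open 0.0 quat [ 0.6887  0.7251 -0.     -0.    ]
```

Emit:
{"api": "move_arm", "payload": {"steps": [[[-0.008,0,0,0,0,0],[-0.008,0,0,0,0,0],[0,0,-0.03,0,0,0],[0,0,-0.04,0,0,0],[0,0,-0.04,0,0,0],[0,0,0,0,0,0],[0,0,0,0,0,0],[0,0,0,0,0,0]]]}}

```text
time: 12.42
eef_pos: [0.5391, 0.0613, 0.2182]
tcp_rot: [0.689, 0.725, -0.001, -0.001]
force: [-0.0, -0.0, -0.2]
opening: 0.006
grip_force: 0.0
```

```bash
python3 - <<'E'
from h import *
rep()
p,d=grab_frame("wrist");p=p[:,:,::-1];cv2.imwrite("pics/w5.png",p)
E
```

```text
t 12.43 pos [0.5391 0.0613 0.2182] yaw 92.9 axis in tool [0.0359 0.0307] F [-0.  -0.  -0.2] Ftool [-0. -0.] Mz 0.0 q [-0.01  0.3   1.66 -0.    1.18 -0.07] open 0.01 quat [ 0.6888  0.725  -0.001  -0.001 ]
```

View pics/w5.png

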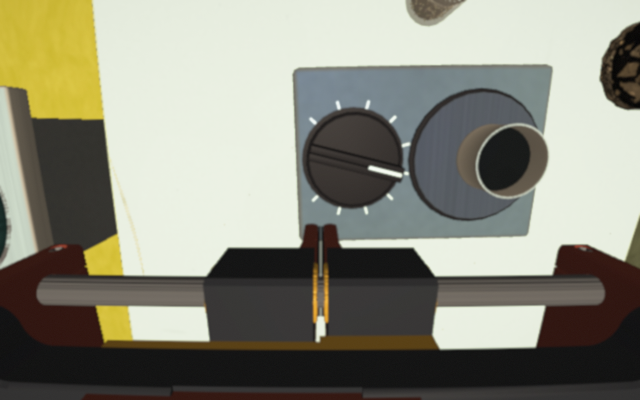

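The pointer now runs to (402,175), at the tick near (405,173). The tick before it, at (406,146), is the fourth, so this one is the goal. I'll check the number and hand in.

```bash
python3 - <<'E'
from h import *
b=pts("wrist",[(369,167.5),(402,175.5)],.106);a=np.degrees(np.arctan2(*(b[1]-b[0])[1::-1]));a2=np.degrees(np.arctan2(*(b[1,:2]-C)[::-1]));print(a,a2)
if abs(a+10.8)<7 and abs(a2+10.8)<7: print(sign_off())
E
```

```text
-10.45424125816401 -10.47199170169792
the job is handed in; nothing more can be done
None
```

The dial rests four clicks clockwise of its start, with the pointer measured at -10.5° against -10.8° expected. The arm is clear of it, the tin, jar and gauge block were never touched, and the job was handed in at about 12.5 s.

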